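# Balance the wet paddle across the drying bar

### The arm

A 6-joint arm with a two-finger parallel gripper is mounted at the origin on the work surface. World frame = base frame: x ahead of the robot, y to its left, z up, the work surface at z = 0. Lengths are in m, angles in degrees, forces in N, time in s.
With the tool pointing down it reaches from about 0.3 to 0.95 m from the base axis. Payload 3.1 kg.
Tool frame: the origin (TCP) lies on the centre line of the jaws, within the pads' length; the fingertips stand 8 mm ahead of it and the grasp point (between the pads) lies 11 mm behind it; z points along the fingers, x is the direction in which the jaws open and shut, and the axes are right-handed (so a half turn about z gives the same grasp; the last joint's range is limited). The gripper opens to 85 mm and grips with 20 to 120 N. Pads are 22 mm wide; open, the fingers measure 114 mm over their backs; the gripper's body (76 mm by 85 mm) begins 54 mm behind the grasp point. The pads swing forward as they close: fully open they stand 13 mm farther back than shut.
Start: joints at [63.501, 17.653, 93.61, -0, 68.738, -3.994], TCP at [0.239, 0.577, 0.239] pointing down, gripper open.
Joint ranges: [-175.34, 175.34], [-45.06, 112.39], [2.9, 150.54], [-68.45, 248.45], [3.09, 151.38], [-168.51, 168.51]. Speed limits (degrees/s): [159.86, 159.86, 180, 180, 180, 180].

### API

Orientations are given as a 3x3 rotation matrix whose columns are the frame's x, y, z axes.
In Python, from plant import read_state, get_image, camera_info, close_job, boxes_of, tip_of gives the robot as it stands. The module is installed in compiled form; this text tells all that it offers.
- The arm moves only by the shell command python3 -m creep 'ROWS' [OPENING] [FORCE]. ROWS is JSON, a list of rows, each a list of 6 numbers: the shift along the tool's x, y, z in cm, then the turn, a rotation vector about the tool's x, y, z in degrees. A call has 1 to 8 rows; each row is the pose to reach, as a shift and turn from the pose commanded when the call began, along the tool's axes at that moment; what a row does not reach only later rows make up. A row lasts 1/8 s, in which the tool goes at most 62.5 mm and 10.7 degrees, less where a joint would pass 70% of its speed; a pose out of reach is approached as far as the arm can. A call with a gripper value outside its range is refused whole. OPENING is the closure, from -1 (fully open) to 1 (shut), set as the call begins (- or left out, the last holds). The fingers move at their own pace and stop on an object; FORCE is the grip in N (left out, the last holds). Time passes only in rows, so rows that repeat a pose let the fingers close. It gives the time, the measured TCP pose, the force and the opening at its end, in the units of the state.
- read_state(): the state, without advancing time (a new reading comes with each control period).
- get_image(name): name is "side" or "top" or "wrist"; returns (picture, depth): 420x560x3 uint8, blue, green, red; 420x560 float32, m along the optical axis (not along the pixel's ray), 0 where there is no reading.
- camera_info(name): a dict with "camera_matrix" (3x3 intrinsics, pixels), "cam_to_world" (4x4, takes a point from camera to world coordinates). Camera axes: x right, y down, z forward; pixel columns grow to the right and rows downward; lengths in m; the calibration is good to about 2 mm. A picture is of the moment at which its call begins: read the wrist's pose just before it. camera_info takes no time and is no camera call; for the wrist camera it gives the pose at the moment of the call.
- close_job(): hands the job in, once; it reports no verdict.
Trained networks look in the newest picture that a camera, given by its name, has taken for a name from the list of things; names that differ only in an ending like _2 or _b are one class to them, and where a whole thing is asked for, a point or a joint stands for the part that bears it (a point fixed in the world has none). Each returns a list of dicts, best first, with "confidence" (0 to 1); they miss things now and then, are a little off and sometimes report something else, mostly with a low value. They report only what shows in the picture. A call takes as long as a camera call. They do not tell look-alikes from the thing itself.
- boxes_of(camera, name): "bbox" ([left, top, right, bottom] in pixels, round what is visible of it).
- tip_of(camera, name): "xy" ([column, row] in pixels: a listed point, or the origin of a listed thing).
The state is a dict: "clock": time; "joint_positions": joint angles; "joint_velocities": joint speeds; "effort": joint torques, N m; "tool_pos": TCP position; "tool_rot": TCP orientation; "wrist_force": force on the tool from outside, world axes, zero at the start; "torque": the same for the moment, N m; "opening": opening from 0.0 (shut) to 1.0 (fully open).
Only numpy, scipy, OpenCV 4.12 (cv2) and the standard library are available. Lean on these libraries where they do the work, as an engineer would, in place of code of your own. Each camera call takes 0.05 s, during which the arm holds its last target.

### The job

The freshly washed wooden paddle has been left with its handle lying over the cup warmer. Holding it by the handle, draw it along the steel drying bar, without picking it up off the bar, until the handle is clear of the warmer and you can feel it balance, then let go so that it stays level across the bar on its own and dries with nothing else touching it. Never let the paddle touch the tiles, do not press the soft wet wood hard onto the bar, and leave everything else where it stands.

Things in the scene. Friction and masses are not known exactly. Their poses are not given: they have to be found in the camera images.
- paddle_mid (a point): Middle of the beech paddle's length and width, 10 mm above its flat underside. x runs along the paddle, handle to blade; z up. Handle: straight, 30 mm wide, 20 mm thick, x -200 to +50 mm. Neck x 37 to 67 mm, 44 mm wide, 16 thick. Blade (darker) on to x = +200 mm, 80 mm wide, 14 thick, round-cornered. At the start the blade lies on the drying bar, the handle end on the warmer.
- bar_top (a point): Centre of the flat top of the drying bar, 55 mm above the tiles: a fixed steel bar 150 mm long and only 12 mm wide. The y axis runs along the bar, x across it, away from the warmer; the paddle lies across the bar, along this x.
- rest: The drying rest that carries the bar: two uprights at the bar's ends over a small drip tray (130 x 170 mm, rim 10 mm high), all fixed. Origin on the tiles under the bar's centre, axes as bar_top.
- warmer: Electric cup warmer, fixed: black housing, flat stainless top 170 mm (its x) by 260 mm (its y), 55 mm above the tiles, level with the bar. Origin under its centre on the tiles. Its edge nearest the bar is 280 mm from the bar's centre line: the handle is clear of it once paddle_mid is less than 74 mm short of the bar.
- paddle_end (a point): The tip of the handle, on the centre line, 10 mm above the underside (paddle_mid x = -200 mm). The last 40 mm of the handle is a steel cap of the same section.
- paddle: The whole paddle, 400 mm long, 0.17 to 0.51 kg, underside one flat plane; origin at its middle on the underside, axes as paddle_mid. Its blade has soaked up an unknown amount of water and its steel cap may be hollow or nearly solid, so its balance point is unknown: on the centre line, anywhere between x = -92 and x = +62 mm.
- cup: Brown glazed espresso cup with a handle, 62 mm across, 56 mm high, standing on the warmer beside the paddle's handle. Origin under its centre. A bystander.
- funnel: Moka funnel filter, aluminium, standing on its 66 mm rim with its stem up, 75 mm high, near the paddle's handle. Origin under its centre. A bystander.
- moka_low: Lower of two stacked aluminium moka pot bottoms, 92 mm across the foot, 66 mm high, near the blade. Origin under its centre. A bystander.
- moka_top: Upper of the two stacked moka pot bottoms, same shape, its foot on the rim of the lower one; the stack is 132 mm high. A bystander.
- tin: Coffee tin with a red band, 84 mm across, 120 mm high. Origin under its centre. A bystander.
- jug: Small steel milk jug, 80 mm across, 85 mm high, with a wire handle. Origin under its centre. A bystander.
- timer: Plastic timer dial on a magnetic base, 52 mm across, 35 mm high, fixed on a corner of the warmer. Origin under its centre.
- blade_tip (a point): The tip of the paddle's blade, on the centre line, half-way up its thickness, 7 mm above the underside (paddle_mid x = +200 mm).
There are look-alikes about, which are no part of the job. Leave any blue or turquoise look-alike of the rest alone.

How it is judged:
By the outcome, as a careful person would: the job done as asked, in the order asked, and still so for the second after the job is handed in, with the robot touching nothing.
It also fails if it takes over 64 s, if anything falls off the work surface, if the arm or the gripper's body presses on something with over 40 N, if the wrist force passes 120 N, or if a joint passes its speed limit or range.

## Working session

There is one attempt and no reset: what is moved stays moved. The work goes in short steps, Python scripts to look and compute and a shell command to move; the robot and the scene stay as the last step left them, time stands still between calls to the robot, and variables do not carry over. Pictures are saved under pics/ and viewed, and the job is handed in when it is done.

```bash
mkdir -p pics; ls; python3 - <<'E'
from plant import *
import cv2
for c in("side","top","wrist"):
    im,d=get_image(c); cv2.imwrite(f"pics/{c}0.png",im)
    i=camera_info(c); print(c,i["camera_matrix"],i["cam_to_world"])
s=read_state(); print(s)
E
```

```text
pics
side [[424.9688917    0.         283.27052968]
 [  0.         424.9688917  207.68360898]
 [  0.           0.           1.        ]] [[-0.9896938  -0.08774024  0.11317169  0.41882489]
 [-0.14284312  0.66063178 -0.73699491  0.83159516]
 [-0.0101007  -0.74556509 -0.66635626  0.89648377]
 [ 0.          0.          0.          1.        ]]
top [[537.23913492   0.         280.74102349]
 [  0.         537.23913492 205.45597453]
 [  0.           0.           1.        ]] [[-0.10876626 -0.97080146  0.21380933  0.23843239]
 [-0.99406321  0.10684078 -0.02057605 -0.05936449]
 [-0.0028683  -0.21477797 -0.97665869  1.48526117]
 [ 0.          0.          0.          1.        ]]
wrist [[325.98913581   0.         282.03533631]
 [  0.         325.98913581 206.31759826]
 [  0.           0.           1.        ]] [[ 0.38310549  0.89035935  0.24594798  0.17703596]
 [ 0.92370215 -0.36866105 -0.1042275   0.60418127]
 [-0.00212848  0.2671128  -0.96366292  0.3731994 ]
 [ 0.          0.          0.          1.        ]]
{'clock': 0.15, 'joint_positions': array([ 6.35019930e+01,  1.76928578e+01,  9.36727535e+01,  1.97953086e-03,
        6.87400164e+01, -3.99461765e+00]), 'joint_velocities': array([ 0.0755192 , -0.25056708, -0.12440748, -0.00852168,  0.06898612,
        0.01948519]), 'effort': array([-1.97942143e-06, -4.15806198e+01, -2.77144897e+01, -1.17897935e-04,
        6.10002302e-03,  3.11374470e-05]), 'tool_pos': array([0.23895023, 0.57682128, 0.23831306]), 'tool_rot': array([[ 3.82748904e-01,  9.23852018e-01, -8.51346242e-04],
       [ 9.23850585e-01, -3.82749817e-01, -1.63551914e-03],
       [-1.83683028e-03, -1.60523564e-04, -9.99998300e-01]]), 'wrist_force': array([0.14800323, 0.3312442 , 0.14412853]), 'torque': array([-0.04615143,  0.04798449, -0.07558596]), 'opening': 0.9993138297061746}
```

View pics/side0.png

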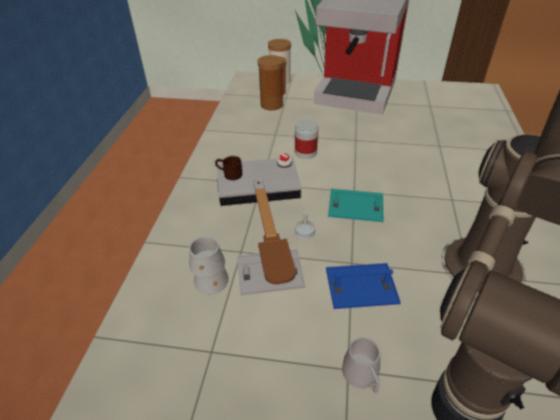

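View pics/top0.png

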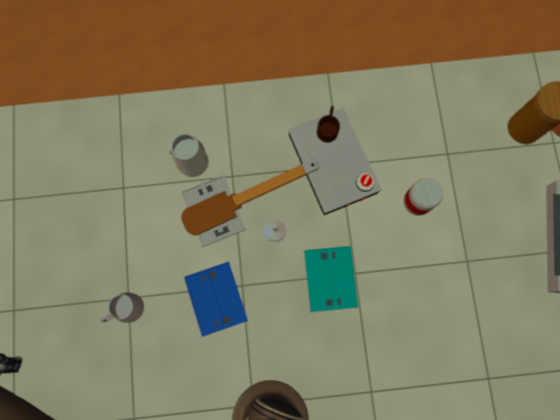

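View pics/wrist0.png

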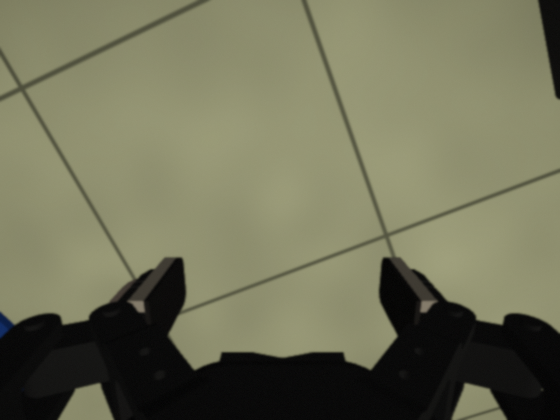

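The overview shows the paddle running from its steel cap on the warmer, top (312,165), to its blade on the grey rest, tip at about top (184,222). The blue rest at (216,298) and the turquoise one at (331,279) are decoys. Next I measure.

```bash
cat > h.py <<'E'
from plant import *
import numpy as np, cv2
def ray(c,uv,z):
    i=camera_info(c);K=i["camera_matrix"];T=i["cam_to_world"]
    d=T[:3,:3]@np.linalg.inv(K)@np.array([uv[0],uv[1],1.]);o=T[:3,3]
    return o+d*(z-o[2])/d[2]
def cloud(c,d):
    i=camera_info(c);K=i["camera_matrix"];T=i["cam_to_world"]
    v,u=np.mgrid[0:420,0:560];P=np.stack([(u-K[0,2])/K[0,0]*d,(v-K[1,2])/K[1,1]*d,d],-1)
    return P@T[:3,:3].T+T[:3,3]
E
python3 - <<'E'
from h import *
np.set_printoptions(precision=4,suppress=True)
Z=dict(paddle_mid=.065,bar_top=.055,paddle_end=.065,blade_tip=.062,warmer=0,rest=0,cup=.055,funnel=0,moka_low=0)
for c in("top","side"):
    im,d=get_image(c); np.save(f"d_{c}.npy",d); cv2.imwrite(f"im_{c}.png",im)
    for n,z in Z.items():
        for r in tip_of(c,n)[:3]:
            print(c,n,round(r["confidence"],2),np.round(r["xy"],1),ray(c,r["xy"],z))
    P=cloud(c,d)
    hsv=cv2.cvtColor(im,cv2.COLOR_BGR2HSV)
    m=(hsv[...,0]<20)&(hsv[...,1]>120)&(P[...,2]>.05)&(P[...,2]<.1)&(P[...,0]<.75)&(P[...,1]<.3)&(P[...,1]>-.4)&(d>0)
    n,l,st,ce=cv2.connectedComponentsWithStats(m.astype(np.uint8))
    for k in range(1,n):
        if st[k,4]>100:
            Q=P[l==k]; print(c,st[k],Q.mean(0)); 
            ax=np.linalg.svd(Q[:,:2]-Q[:,:2].mean(0),full_matrices=False)[2][0]; t=(Q[:,:2]-Q[:,:2].mean(0))@ax
            print(ax,t.min(),t.max(),Q[t.argmin()],Q[t.argmax()])
print(read_state()["clock"])
E
```

```text
top paddle_mid 0.93 [250.9 193.4] [ 0.5916 -0.0122  0.065 ]
top paddle_mid 0.48 [329.6 135. ] [ 0.7343 -0.2465  0.065 ]
top bar_top 0.98 [335.  278.7] [ 0.3386 -0.2106  0.055 ]
top bar_top 0.81 [215.5 296.2] [0.3275 0.1076 0.055 ]
top bar_top 0.67 [211.4 204.4] [0.5752 0.0982 0.055 ]
top paddle_end 0.82 [315.7 162.1] [ 0.6604 -0.1983  0.065 ]
top blade_tip 0.68 [367.2 180.2] [ 0.5945 -0.3325  0.062 ]
top blade_tip 0.6 [184.6 223.2] [0.5297 0.1735 0.062 ]
top warmer 0.93 [334.7 163. ] [ 0.671  -0.2587  0.    ]
top rest 0.9 [213.3 298.9] [0.3243 0.1206 0.    ]
top rest 0.65 [330.6 275.7] [ 0.3519 -0.2055  0.    ]
top rest 0.64 [214.5 209. ] [0.5739 0.0966 0.    ]
top cup 0.58 [329.8 134.2] [ 0.7401 -0.2487  0.055 ]
top funnel 0.59 [275.1 231.7] [ 0.4905 -0.0668  0.    ]
top moka_low 0.59 [191.8 164. ] [0.7132 0.1507 0.    ]
top [ 182  165  124   70 2313] [0.57   0.0443 0.0702]
[-0.3295  0.9442] -0.21802106768088264 0.13892962796443253 [ 0.6494 -0.1589  0.069 ] [0.5359 0.1796 0.0647]
side paddle_mid 0.65 [265.9 225.6] [ 0.5976 -0.007   0.065 ]
side bar_top 0.96 [359.5 272.5] [0.3352 0.1
[... 308 characters left out ...]
 0.8 [359.8 289.3] [0.3283 0.129  0.    ]
side rest 0.78 [353.6 208. ] [ 0.3509 -0.1877 -0.    ]
side rest 0.56 [270.4 269.3] [0.5699 0.0941 0.    ]
side cup 0.81 [237.4 172.7] [ 0.7354 -0.2497  0.055 ]
side funnel 0.69 [282.2 283. ] [0.5312 0.136  0.    ]
side funnel 0.67 [303.9 231.1] [ 0.4952 -0.0644  0.    ]
side moka_low 0.71 [211.  279.8] [0.7209 0.151  0.    ]
side [229 166  12  13 110] [ 0.7331 -0.2138  0.0816]
[0.8463 0.5327] -0.020487246394684706 0.018605360124676562 [ 0.7194 -0.2306  0.0935] [ 0.7478 -0.2023  0.0999]
side [ 256  189   39   95 1730] [0.5641 0.072  0.0704]
[-0.3312  0.9436] -0.23727833518908575 0.1168042891817317 [ 0.6324 -0.1555  0.0734] [0.5171 0.1793 0.0688]
1.15
```

```bash
python3 -m creep '[[-3.5,4.5,0,0,0,3],[-8,10,0,0,0,8],[-12,15,0,0,0,14],[-16,20,0,0,0,20],[-20,25,0,0,0,26],[-23.5,30,0,0,0,32],[-27,34.5,0,0,0,38],[-31,39,0,0,0,44]]' -1
```

```text
clock: 2.15
tool_pos: [0.4803, 0.1434, 0.2398]
tool_rot: [[0.918, 0.396, 0.002], [0.396, -0.918, 0.0], [0.002, 0.0, -1.0]]
wrist_force: [1.2, 0.0, 0.3]
opening: 1.002
```

```bash
python3 - <<'E'
from h import *
np.set_printoptions(precision=4,suppress=True)
s=read_state();print(s["clock"],s["tool_pos"],s["tool_rot"],s["joint_positions"])
D=np.array([0.636,-0.1325,.21])-s["tool_pos"]; print("shift tool cm",100*s["tool_rot"].T@D)
x=s["tool_rot"][:,0];print("yaw",np.degrees(np.arctan2(x[1],x[0])))
E
```

```text
2.15 [0.4803 0.1434 0.2398] [[ 0.9184  0.3955  0.0016]
 [ 0.3955 -0.9184  0.0005]
 [ 0.0016  0.0002 -1.    ]] [ 11.6433   3.8125 110.0109   0.0083  66.0824 -11.6598]
shift tool cm [ 3.3776 31.4996  2.9908]
yaw 23.299823538241352
```

```bash
python3 -m creep '[[0.6,5.5,0.5,0,0,0.8],[1.2,11.5,1,0,0,1.6],[1.8,17,1.5,0,0,2.4],[2.4,22,2,0,0,3.2],[3,27,2.5,0,0,4],[3.3,30,3,0,0,4.5],[3.4,31.5,3,0,0,4.6],[3.4,31.5,3,0,0,4.6]]' -1
python3 - <<'E'
from h import *
np.set_printoptions(precision=4,suppress=True)
F=[];T=[]
c0=None
for k in range(8):
    s=read_state();F.append(s["wrist_force"]);T.append(s["torque"])
    im,d=get_image("wrist" if k<1 else "top")
    if k==0:
        P=None
        i=camera_info("wrist");K=i["camera_matrix"];TT=i["cam_to_world"];np.savez("w1.npz",im=im,d=d,K=K,T=TT);cv2.imwrite("pics/wrist1.png",im)
F=np.array(F);T=np.array(T)
print(s["clock"],s["tool_pos"],s["tool_rot"]);print(F.mean(0),F.std(0),T.mean(0),T.std(0))
E
```

```text
clock: 3.15
tool_pos: [0.636, -0.1305, 0.2093]
tool_rot: [[0.946, 0.323, -0.0], [0.323, -0.946, 0.0], [-0.0, -0.0, -1.0]]
wrist_force: [0.1, 0.2, -0.1]
opening: 1.001
3.5 [ 0.6358 -0.1292  0.2096] [[ 0.9457  0.325   0.0002]
 [ 0.325  -0.9457  0.    ]
 [ 0.0002  0.0001 -1.    ]]
[0.0261 0.1767 0.0988] [0.5659 0.4157 0.6008] [0.0075 0.0135 0.0132] [0.0219 0.0393 0.0279]
```

View pics/wrist1.png

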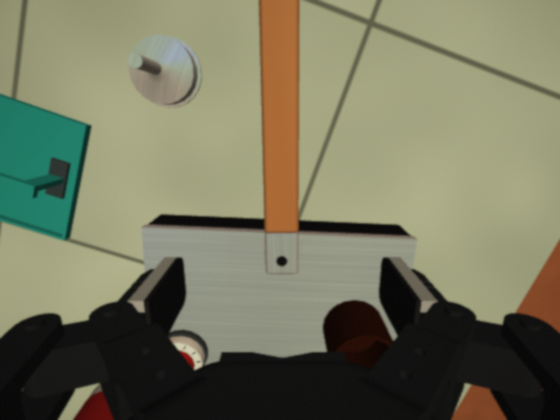

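```bash
python3 - <<'E'
from h import *
np.set_printoptions(precision=4,suppress=True)
a=np.load("w1.npz");K,T=a["K"],a["T"];d=a["d"]
v,u=np.mgrid[0:420,0:560];P=np.stack([(u-K[0,2])/K[0,0]*d,(v-K[1,2])/K[1,1]*d,d],-1)@T[:3,:3].T+T[:3,3]
def ray(u,v,z):
    q=T[:3,:3]@np.linalg.inv(K)@np.array([u,v,1.]);o=T[:3,3];return o+q*(z-o[2])/q[2]
print("cam",T[:3,3],T[:3,2])
for n,(u,v,z) in dict(endL=(267,273,.075),endR=(297,273,.075),capL=(266,233,.075),capR=(298,233,.075),top_L=(261,3,.075),top_R=(299,3,.075),wl=(150,226,.055),wr=(410,236,.055)).items(): print(n,ray(u,v,z),P[v,u])
e=[ray(u,v,.075)[:2] for u,v in((267,273),(297,273),(261,3),(299,3))]
A=(e[0]+e[1])/2;B=(e[2]+e[3])/2;ax=(B-A)/np.linalg.norm(B-A);print("dir",ax,np.degrees(np.arctan2(ax[1],ax[0])),"end",A,np.linalg.norm(e[0]-e[1]),np.linalg.norm(e[2]-e[3]))
w=(ray(410,236,.055)-ray(150,226,.055))[:2];print("warmer edge ang+90",np.degrees(np.arctan2(w[1],w[0]))+90)
print("mid",A+ax*.2, "handle depth z", np.median(P[10:220,280,2]))
# top blade/rest
for c in("top","side"):
    from plant import camera_info
    i=camera_info(c);d=np.load(f"d_{c}.npy");im=cv2.imread(f"im_{c}.png")
    import h
    Q=h.cloud(c,d)
    m=(Q[...,2]>.045)&(Q[...,2]<.062)&(abs(Q[...,0]-.575)<.13)&(abs(Q[...,1]-.1)<.1)
    print(c,m.sum()); q=Q[m]; print(q[:,:2].mean(0))
im=cv2.imread("im_top.png");cv2.imwrite("pics/topz.png",cv2.resize(im[140:270,160:300],None,fx=5,fy=4.5,interpolation=cv2.INTER_CUBIC))
E
```

```text
cam [ 0.6143 -0.0644  0.3443] [ 0.0858 -0.2525 -0.9638]
endL [ 0.6457 -0.1989  0.075 ] [ 0.6457 -0.1992  0.0744]
endR [ 0.6715 -0.1901  0.075 ] [ 0.6756 -0.1991  0.0557]
capL [ 0.6328 -0.1625  0.075 ] [ 0.633  -0.1637  0.0717]
capR [ 0.6594 -0.1534  0.075 ] [ 0.6606 -0.1558  0.0676]
top_L [0.5739 0.006  0.075 ] [0.5739 0.0059 0.0752]
top_R [0.6001 0.015  0.075 ] [0.6    0.0155 0.0731]
wl [ 0.5292 -0.1983  0.055 ] [ 0.5284 -0.1997  0.0521]
wr [ 0.7638 -0.1286  0.055 ] [ 0.7672 -0.1301  0.0484]
dir [-0.3298  0.9441] 109.2537552224005 end [ 0.6586 -0.1945] 0.027255717471626317 0.027777115829925668
warmer edge ang+90 106.54448518971434
mid [ 0.5926 -0.0057] handle depth z 0.0754461878455574
top 195
[0.5713 0.1054]
side 238
[0.5981 0.1376]
```

View pics/topz.png

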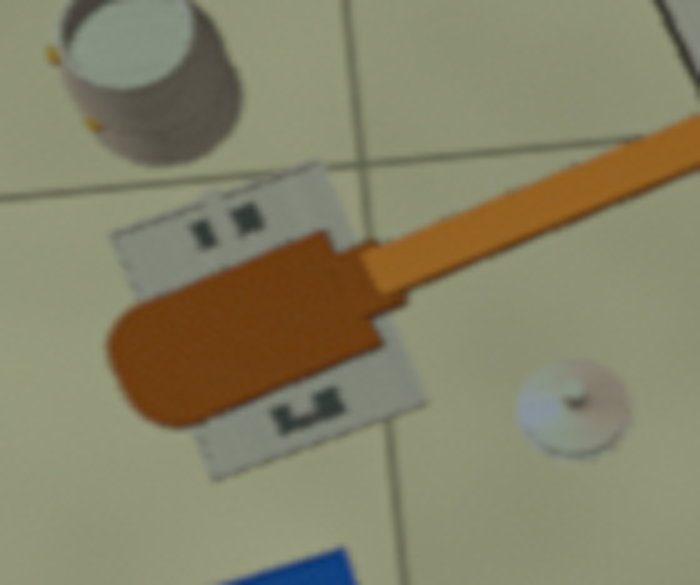

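The wrist picture shows the handle centred at column 281, the cap end at row 273 and the warmer edge at rows 226–236. The TCP is over handle x ≈ -130 mm and about 36 mm clear of the warmer edge, with the jaws lined up. I go down from here.

```bash
python3 -m creep '[[0,0,4,0,0,0.2],[0,0,8,0,0,0.3],[0,0,11,0,0,0.3],[0,0,13.5,0,0,0.3],[0,0,14.8,0,0,0.3],[0,0,15.3,0,0,0.3],[0,0,15.3,0,0,0.3]]' -1
python3 - <<'E'
from h import *
im,d=get_image("wrist");cv2.imwrite("pics/wrist2.png",im);print(read_state()["tool_pos"])
E
```

```text
clock: 4.42
tool_pos: [0.6364, -0.1302, 0.0568]
tool_rot: [[0.948, 0.319, 0.001], [0.319, -0.948, -0.0], [0.001, 0.001, -1.0]]
wrist_force: [0.2, 0.3, 0.6]
opening: 1.001
[ 0.63683238 -0.1303398   0.0573681 ]
```

View pics/wrist2.png

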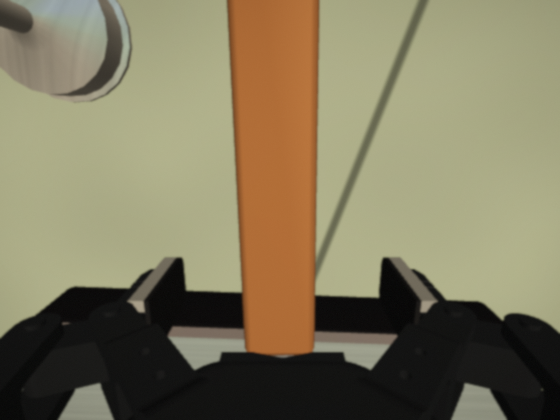

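```bash
python3 -m creep '[[0,0,0.15,0,0,0],[0,0,0.3,0,0,0]]' -1
python3 -m creep '[[0,0,0,0,0,0],[0,0,0,0,0,0],[0,0,0,0,0,0],[0,0,0,0,0,0],[0,0,0,0,0,0],[0,0,0,0,0,0]]' 1 25
cat > m.py <<'E'
from h import *
import sys
np.set_printoptions(precision=4,suppress=True)
def meas(n=12):
    F=[];T=[]
    for k in range(n):
        s=read_state();F.append(s["wrist_force"]);T.append(s["torque"]); get_image("top")
    F=np.array(F)-0*np.array([.03,.18,.1]);T=np.array(T)
    ax=np.array([-.3298,.9441,0]);nn=np.array([.9441,.3298,0])
    f=F.mean(0);t=T.mean(0)
    s=read_state()
    print("t",round(s["clock"],2),"pos",s["tool_pos"],"open",round(s["opening"],3),"z-axis",s["tool_rot"][:,2])
    print("F along/lat/z",f@ax,f@nn,f[2],"se",F.std(0).max()/n**.5," T along/lat/z",t@ax,t@nn,t[2],"se",T.std(0).max()/n**.5)
    open("log.txt","a").write(repr((s["clock"],s["tool_pos"].tolist(),f.tolist(),t.tolist(),n))+"\n")
meas(int(sys.argv[1]))
E
python3 m.py 6
```

```text
clock: 4.72
tool_pos: [0.6365, -0.1303, 0.0541]
tool_rot: [[0.948, 0.319, 0.001], [0.319, -0.948, -0.0], [0.001, 0.001, -1.0]]
wrist_force: [-0.7, -0.5, 0.9]
opening: 0.999
clock: 5.48
tool_pos: [0.6358, -0.1302, 0.0534]
tool_rot: [[0.948, 0.319, -0.001], [0.319, -0.948, -0.0], [-0.001, 0.0, -1.0]]
wrist_force: [-1.5, -0.7, 2.3]
opening: 0.348
t 5.78 pos [ 0.6358 -0.1302  0.0534] open 0.348 z-axis [-0.0004 -0.0001 -1.    ]
F along/lat/z 0.3470709531757272 -2.0077265058243876 2.9186844418390083 se 0.23255567173549563  T along/lat/z 0.3274204208345773 0.022482207753782273 0.294628142716092 se 0.015785500503932917
```

```bash
python3 -m creep '[[0,0,-0.05,0,0,0],[0,0,-0.1,0,0,0]]' - 25; python3 m.py 4
python3 -m creep '[[0,-0.2,0,0,0,0],[0,-0.5,0,0,0,0],[0,-1,0,0,0,0],[0,-1.5,0,0,0,0],[0,-1.8,0,0,0,0],[0,-2,0,0,0,0],[0,-2,0,0,0,0]]' - -; python3 m.py 6
```

```text
clock: 6.02
tool_pos: [0.6356, -0.1301, 0.0535]
tool_rot: [[0.948, 0.319, -0.0], [0.319, -0.948, 0.0], [-0.0, -0.0, -1.0]]
wrist_force: [0.4, -0.9, -0.9]
opening: 0.346
t 6.22 pos [ 0.6357 -0.1301  0.0537] open 0.344 z-axis [-0.0005  0.0002 -1.    ]
F along/lat/z -1.3863706376148324 -0.6796910202812564 -1.3077253425684319 se 0.2761920478463065  T along/lat/z 0.1681083750636581 -0.15243812634275528 0.21380826940099273 se 0.01647478779552575
clock: 7.1
tool_pos: [0.6294, -0.1108, 0.0542]
tool_rot: [[0.948, 0.319, -0.0], [0.319, -0.948, 0.001], [-0.0, -0.001, -1.0]]
wrist_force: [-0.4, 0.1, -1.2]
opening: 0.344
t 7.4 pos [ 0.6293 -0.1109  0.0541] open 0.345 z-axis [-0.0006  0.0007 -1.    ]
F along/lat/z 0.4256734823292681 0.40554445578489057 -2.0535006078074605 se 0.29514103244257556  T along/lat/z -0.05047951508690656 -0.00705359835276726 -0.023537247430348036 se 0.01904342262220213
```

```bash
python3 -m creep '[[0,-0.3,0,0,0,0],[0,-0.8,0,0,0,0],[0,-1.4,0,0,0,0],[0,-2,0,0,0,0],[0,-2.6,0,0,0,0],[0,-3,0,0,0,0],[0,-3,0,0,0,0]]' - -; python3 m.py 10
python3 - <<'E'
from h import *
im,d=get_image("wrist");cv2.imwrite("pics/wrist3.png",im)
im,d=get_image("side");cv2.imwrite("pics/side3.png",cv2.resize(im[140:320,180:400],None,fx=3,fy=3))
E
```

```text
clock: 8.28
tool_pos: [0.6196, -0.0819, 0.0542]
tool_rot: [[0.948, 0.319, -0.001], [0.319, -0.948, 0.001], [-0.0, -0.001, -1.0]]
wrist_force: [0.2, 2.0, -3.3]
opening: 0.348
t 8.78 pos [ 0.6198 -0.0828  0.0542] open 0.346 z-axis [-0.0004  0.0002 -1.    ]
F along/lat/z 0.8379142378592825 0.32214418036467474 -2.0228792912904217 se 0.1762231407189941  T along/lat/z -0.0317716909347558 0.05936406019899097 -0.009845594710085457 se 0.00660092726130993
```

View pics/side3.png

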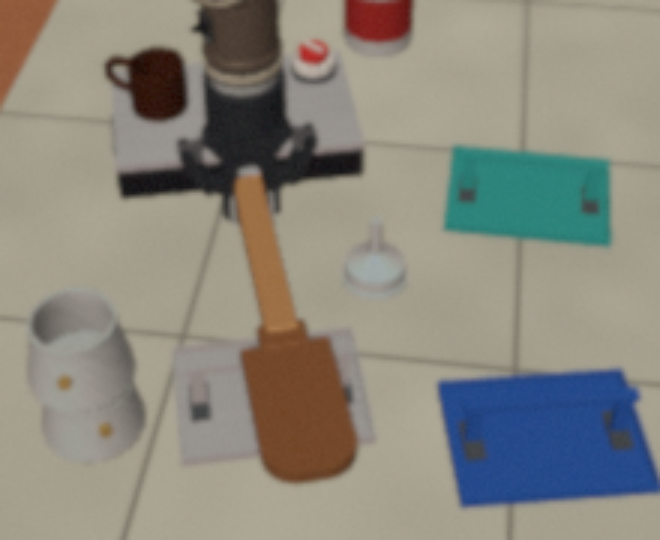

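View pics/wrist3.png

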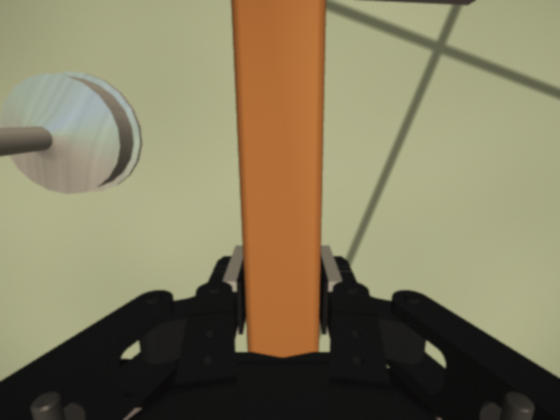

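```bash
python3 -m creep '[[0,-0.3,0,0,0,0],[0,-1,0,0,0,0],[0,-1.8,0,0,0,0],[0,-2.6,0,0,0,0],[0,-3.4,0,0,0,0],[0,-4.2,0,0,0,0],[0,-5,0,0,0,0],[0,-5,0,0,0,0]]' - -; python3 m.py 20
```

```text
clock: 9.88
tool_pos: [0.6035, -0.034, 0.0541]
tool_rot: [[0.948, 0.319, -0.001], [0.319, -0.948, 0.001], [-0.001, -0.002, -1.0]]
wrist_force: [-0.8, 1.4, -1.5]
opening: 0.348
t 10.88 pos [ 0.604  -0.0354  0.0542] open 0.344 z-axis [-0.0002 -0.0001 -1.    ]
F along/lat/z 1.2291809225311296 -0.047468932824280774 -1.4965939184573789 se 0.14937782784643208  T along/lat/z 0.010334792085875755 0.0865889659836051 0.016883940713896033 se 0.010504855113286866
```

```bash
python3 -m creep '[[0,-0.3,0,0,0,0],[0,-0.8,0,0,0,0],[0,-1.3,0,0,0,0],[0,-1.8,0,0,0,0],[0,-2.2,0,0,0,0],[0,-2.5,0,0,0,0],[0,-2.5,0,0,0,0],[0,-2.5,0,0,0,0]]' - -; python3 m.py 24
python3 -m creep '[[0,0.1,0,0,0,0],[0,0.3,0,0,0,0],[0,0.5,0,0,0,0],[0,0.5,0,0,0,0],[0,0.5,0,0,0,0]]' - -; python3 m.py 24
```

```text
clock: 11.88
tool_pos: [0.5959, -0.0111, 0.0542]
tool_rot: [[0.948, 0.318, -0.001], [0.318, -0.948, 0.001], [-0.0, -0.001, -1.0]]
wrist_force: [1.2, 0.9, -0.5]
opening: 0.348
t 13.07 pos [ 0.596  -0.0117  0.0542] open 0.346 z-axis [-0.0002 -0.     -1.    ]
F along/lat/z 1.573329081007505 0.40009153267274034 -1.0937132820288284 se 0.11066757596328024  T along/lat/z -0.05355455245784397 0.0816063411372258 -0.024723725959428348 se 0.007712605008609792
clock: 13.7
tool_pos: [0.5979, -0.0168, 0.0544]
tool_rot: [[0.948, 0.319, 0.0], [0.319, -0.948, -0.001], [0.0, 0.001, -1.0]]
wrist_force: [-0.4, 0.3, -0.9]
opening: 0.348
t 14.9 pos [ 0.5978 -0.0164  0.0543] open 0.347 z-axis [ 0.0002  0.     -1.    ]
F along/lat/z -1.3542802050908467 -0.2976762185781465 -1.0760992436948384 se 0.12382258425063387  T along/lat/z 0.05150716167728043 -0.3801233817588521 0.03301626757518786 se 0.01791607657107795
```

```bash
python3 -m creep '[[0,0.1,0.03,0,0,0],[0,0.3,0.06,0,0,0],[0,0.3,0.06,0,0,0],[0,0.15,0.06,0,0,0],[0,0.15,0.06,0,0,0],[0,0.15,0.06,0,0,0]]' - -; python3 m.py 24
```

```text
clock: 15.65
tool_pos: [0.5984, -0.0184, 0.0539]
tool_rot: [[0.948, 0.319, 0.001], [0.319, -0.948, -0.001], [0.0, 0.001, -1.0]]
wrist_force: [0.2, -2.8, -0.6]
opening: 0.346
t 16.85 pos [ 0.5982 -0.0178  0.0537] open 0.347 z-axis [ 0.0002  0.     -1.    ]
F along/lat/z -2.1998844257760046 -0.43432231321143544 0.0031170679853047556 se 0.13250053881237303  T along/lat/z 0.08001502591170347 -0.3981236844378136 0.060547105617559584 se 0.008684726192845627
```

```bash
python3 -m creep '[[0,-0.3,0,0,0,0],[0,-0.8,0,0,0,0],[0,-1.3,0,0,0,0],[0,-1.8,0,0,0,0],[0,-2.0,0,0,0,0],[0,-2.0,0,0,0,0],[0,-1.95,0,0,0,0]]' - -; python3 m.py 30
python3 -m creep '[[0,0.3,0,0,0,0],[0,0.8,0,0,0,0],[0,1.4,0,0,0,0],[0,2.0,0,0,0,0],[0,2.6,0,0,0,0],[0,3,0,0,0,0],[0,2.95,0,0,0,0]]' - -; python3 m.py 30
cat log.txt | wc -l; cat > fit.py <<'E'
from h import *
np.set_printoptions(precision=4,suppress=True)
from scipy.optimize import least_squares
L=[eval(l) for l in open("log.txt")][3:]
ax=np.array([-.3298,.9441,0]);nn=np.array([.9441,.3298,0])
bar=np.array([.5745,.100,0])
r=[];A=[]
for t,p,f,tq,n in L:
    p,f,tq=map(np.array,(p,f,tq)); A.append(((bar-p)@ax,f@ax,f[2],tq@nn,n))
A=np.array(A);r,Fa,Fz,Tn,n=A.T
def M(h):return -r*Fz+Tn-h*Fa
def res(q):
    W,r0,h=q; return np.append((M(h)-W*(r-r0))*np.sqrt(n)/.1,(h-.157)/.004)
s=least_squares(res,[4,.11,.157]);print(s.x,np.sqrt(np.diag(np.linalg.inv(s.jac.T@s.jac))))
for k in range(len(L)):print(r[k],Fa[k],Fz[k],Tn[k],"M",M(s.x[2])[k],s.x[0]*(r[k]-s.x[1]))
E
python3 fit.py
```

```text
clock: 17.73
tool_pos: [0.5915, 0.0016, 0.0535]
tool_rot: [[0.948, 0.318, -0.001], [0.318, -0.948, 0.002], [-0.0, -0.002, -1.0]]
wrist_force: [0.5, 2.2, -0.1]
opening: 0.348
t 19.23 pos [0.5918 0.0006 0.0536] open 0.35 z-axis [-0.0003 -0.0001 -1.    ]
F along/lat/z 2.5223724499676057 0.05617372610357647 0.19842463962956314 se 0.12021507080231422  T along/lat/z -0.023519403528625357 0.33582696355112956 -0.008862267252138649 se 0.013236191929036092
clock: 20.1
tool_pos: [0.602, -0.0286, 0.0539]
tool_rot: [[0.948, 0.319, 0.001], [0.319, -0.948, -0.002], [0.001, 0.002, -1.0]]
wrist_force: [0.2, -2.3, -0.8]
opening: 0.345
t 21.6 pos [ 0.6014 -0.0273  0.0537] open 0.347 z-axis [ 0.0002  0.0001 -1.    ]
F along/lat/z -1.961030217781962 0.049584669693668995 -0.5453080071779903 se 0.09609991558233892  T along/lat/z -0.0028478848983357384 -0.35739547504571845 -0.013231932609016978 se 0.011726295242306194
10
[4.6827 0.1226 0.1621] [0.3896 0.0017 0.0029]
0.18750254594457808 0.8379142378592825 -2.0228792912904217 0.05936406019899097 M 0.30279356144703484 0.30385661367168937
0.1375733499561205 1.2291809225311296 -1.4965939184573789 0.0865889659836051 M 0.09317205950387708 0.07005491910719827
0.11252034196037922 1.573329081007505 -1.0937132820288284 0.0816063411372258 M -0.0504397001439372 -0.0472599225877522
0.11757831365955619 -1.3542802050908467 -1.0760992436948384 -0.3801233817588521 M -0.03400459337324324 -0.02357513594307651
0.11908244621488646 -2.1998844257760046 0.0031170679853047556 -0.3981236844378136 M -0.04178959271749144 -0.016531787190432197
0.09951770116919151 2.5223724499676057 0.19842463962956314 0.33582696355112956 M -0.09291563676035947 -0.10814693249465807
0.12905098003640242 -1.961030217781962 -0.5453080071779903 -0.35739547504571845 M 0.0309527769428401 0.030147516444512464
```

```bash
python3 -m creep '[[0,-0.2,0,0,0,0],[0,-0.45,0,0,0,0],[0,-0.65,0,0,0,0],[0,-0.65,0,0,0,0],[0,-0.58,0,0,0,0],[0,-0.58,0,0,0,0]]' - -; python3 m.py 40; python3 fit.py
```

```text
clock: 22.35
tool_pos: [0.5989, -0.021, 0.0533]
tool_rot: [[0.948, 0.318, -0.001], [0.318, -0.948, 0.001], [-0.001, -0.002, -1.0]]
wrist_force: [0.8, 2.4, -0.5]
opening: 0.349
t 24.35 pos [ 0.5994 -0.0219  0.0537] open 0.35 z-axis [-0.0001 -0.     -1.    ]
F along/lat/z 2.0136217699385455 -0.45828133408106814 -0.4290176343689899 se 0.10383416785139839  T along/lat/z 0.08336799232929028 0.2797792201275331 0.052023706498596264 se 0.010525981588901978
[4.6864 0.1225 0.1623] [0.389  0.0015 0.0028]
0.18750254594457808 0.8379142378592825 -2.0228792912904217 0.05936406019899097 M 0.3026644548975338 0.3046467752274888
0.1375733499561205 1.2291809225311296 -1.4965939184573789 0.0865889659836051 M 0.09298266624565305 0.07065920097683756
0.11252034196037922 1.573329081007505 -1.0937132820288284 0.0816063411372258 M -0.05068212004767034 -0.046748909699746266
0.11757831365955619 -1.3542802050908467 -1.0760992436948384 -0.3801233817588521 M -0.0337959247095104 -0.02304529290622806
0.11908244621488646 -2.1998844257760046 0.0031170679853047556 -0.3981236844378136 M -0.041450632625061656 -0.0159963444702363
0.09951770116919151 2.5223724499676057 0.19842463962956314 0.33582696355112956 M -0.09330428608609925 -0.10768432669075735
0.12905098003640242 -1.961030217781962 -0.5453080071779903 -0.35739547504571845 M 0.03125493417259656 0.030720070676350738
0.12326811218463499 2.0136217699385455 -0.4290176343689899 0.2797792201275331 M 0.005849856962898858 0.0036193094071337397
```

```bash
python3 -m creep '[[0,-0.04,0.02,0,0,0],[0,-0.08,0.02,0,0,0],[0,-0.08,0.02,0,0,0]]' - -; python3 m.py 24; python3 fit.py|head -1;python3 fit.py|tail -1
python3 - <<'E'
from h import *
for c in("top","side"):
    im,d=get_image(c);P=cloud(c,d);hsv=cv2.cvtColor(im,cv2.COLOR_BGR2HSV)
    m=(hsv[...,0]<20)&(hsv[...,1]>120)&(P[...,2]>.03)&(P[...,2]<.1)&(abs(P[...,0]-.53)<.12)&(abs(P[...,1]-.13)<.25)&(d>0)
    Q=P[m];a=np.array([-.3298,.9441]);s=(Q[:,:2]-[.5745,.1])@a
    for lo in np.arange(-.14,.22,.04):
        k=(s>lo)&(s<lo+.04)
        if k.sum()>5: print(c,round(lo,2),k.sum(),np.median(Q[k,2]).round(4))
    cv2.imwrite(f"pics/{c}5.png",cv2.resize(im[120:330,150:430],None,fx=2.8,fy=2.8))
E
```

```text
clock: 24.72
tool_pos: [0.5997, -0.0217, 0.0537]
tool_rot: [[0.948, 0.319, 0.001], [0.319, -0.948, -0.001], [0.0, 0.001, -1.0]]
wrist_force: [-1.9, -2.2, -0.2]
opening: 0.347
t 25.93 pos [ 0.5995 -0.0211  0.0536] open 0.343 z-axis [ 0.0005 -0.0001 -1.    ]
F along/lat/z -2.055221901362633 -0.7415840615205701 0.09513418261303096 se 0.1421022595470507  T along/lat/z 0.14477968279509662 -0.33708114334020123 0.10420573287912245 se 0.016546602912023044
[4.6975 0.1229 0.1629] [0.3886 0.0014 0.0026]
0.122587094461098 -2.055221901362633 0.09513418261303096 -0.33708114334020123 M -0.013986771514974183 -0.0013169104170429103
top -0.02 92 0.0733
top 0.02 191 0.0726
top 0.06 399 0.0681
top 0.1 425 0.0679
top 0.14 425 0.0678
top 0.18 196 0.0679
side -0.14 96 0.0753
side -0.1 101 0.0751
side -0.06 108 0.0749
side -0.02 112 0.075
side 0.02 158 0.0741
side 0.06 347 0.0692
side 0.1 417 0.069
side 0.14 464 0.0688
side 0.18 348 0.0684
```

View pics/side5.png

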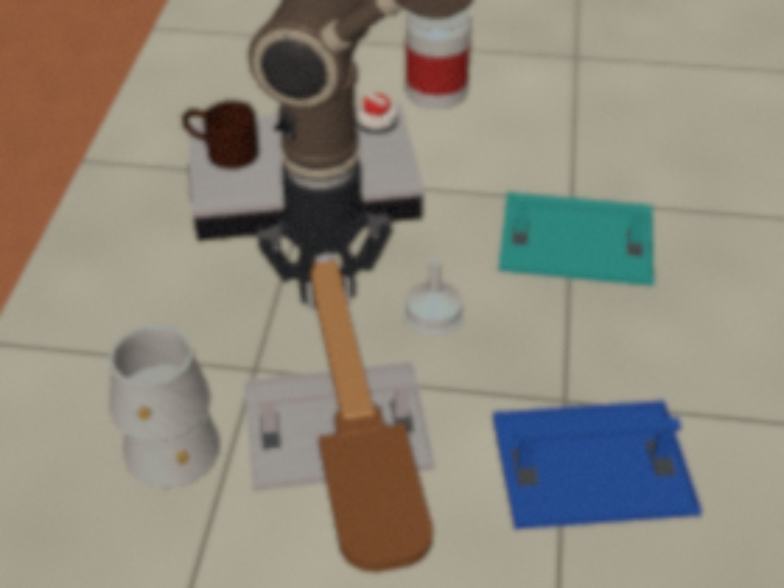

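```bash
python3 -m creep '[[0,0.04,0,0,0,0],[0,0.04,0,0,0,0]]' - 20; python3 m.py 10
python3 -m creep '[[0,0,0,0,0,0],[0,0,0,0,0,0]]' 0.2
cat > lev.py <<'E'
from h import *
for c in("top","side"):
    im,d=get_image(c);P=cloud(c,d);hsv=cv2.cvtColor(im,cv2.COLOR_BGR2HSV)
    m=(hsv[...,0]<20)&(hsv[...,1]>120)&(P[...,2]>.005)&(P[...,2]<.11)&(abs(P[...,0]-.53)<.12)&(abs(P[...,1]-.13)<.25)&(d>0)
    Q=P[m];a=np.array([-.3298,.9441]);s=(Q[:,:2]-[.5745,.1])@a
    print(c,[(round(lo,2),np.median(Q[k,2]).round(4)) for lo in np.arange(-.14,.22,.08) for k in [(s>lo)&(s<lo+.04)] if k.sum()>5])
print(read_state()["clock"],read_state()["opening"],read_state()["wrist_force"])
E
python3 lev.py
```

```text
clock: 26.28
tool_pos: [0.5993, -0.0211, 0.0534]
tool_rot: [[0.948, 0.319, -0.0], [0.319, -0.948, 0.001], [0.0, -0.001, -1.0]]
wrist_force: [1.3, -0.5, 0.0]
opening: 0.349
t 26.77 pos [ 0.5993 -0.0211  0.0534] open 0.346 z-axis [-0.0002  0.0005 -1.    ]
F along/lat/z -0.4966243835662082 0.6080007828866034 -0.13683654902224043 se 0.2133943081696812  T along/lat/z -0.08631571364849355 -0.06970664311281612 -0.062414356070476816 se 0.020661135815136705
clock: 27.02
tool_pos: [0.599, -0.0214, 0.0533]
tool_rot: [[0.948, 0.319, -0.001], [0.319, -0.948, -0.0], [-0.001, -0.0, -1.0]]
wrist_force: [-0.5, 0.6, 0.3]
opening: 0.397
top [(np.float64(0.02), np.float64(0.0724)), (np.float64(0.1), np.float64(0.0657)), (np.float64(0.18), np.float64(0.0639))]
side [(np.float64(-0.14), np.float64(0.0778)), (np.float64(-0.06), np.float64(0.0761)), (np.float64(0.02), np.float64(0.0736)), (np.float64(0.1), np.float64(0.0664)), (np.float64(0.18), np.float64(0.0641))]
27.125 0.39857530523050655 [0.02086325 0.14174746 0.47219046]
```

It is tipping blade-down, so I regrip at once.

```bash
python3 -m creep '[[0,0,0,0,0,0],[0,0,0,0,0,0]]' 1 25
python3 lev.py
```

```text
clock: 27.38
tool_pos: [0.5992, -0.0215, 0.0534]
tool_rot: [[0.948, 0.319, -0.001], [0.319, -0.948, -0.0], [-0.001, -0.0, -1.0]]
wrist_force: [-0.7, -0.1, 0.1]
opening: 0.345
top [(np.float64(0.02), np.float64(0.0715)), (np.float64(0.1), np.float64(0.0655)), (np.float64(0.18), np.float64(0.0632))]
side [(np.float64(-0.14), np.float64(0.0781)), (np.float64(-0.06), np.float64(0.0761)), (np.float64(0.02), np.float64(0.0735)), (np.float64(0.1), np.float64(0.0664)), (np.float64(0.18), np.float64(0.0642))]
27.475 0.3452623702315115 [-0.04164074  0.15873099 -0.48823343]
```

```bash
python3 -m creep '[[0,0.1,0.07,0.3,0,0],[0,0.2,0.14,0.6,0,0],[0,0.35,0.21,1,0,0],[0,0.5,0.26,1.2,0,0],[0,0.63,0.28,1.3,0,0],[0,0.63,0.28,1.3,0,0],[0,0.6,0.28,1.3,0,0]]' - -; python3 lev.py; python3 m.py 20; python3 fit.py|tail -1
```

```text
clock: 28.35
tool_pos: [0.6017, -0.0277, 0.0509]
tool_rot: [[0.948, 0.319, -0.006], [0.319, -0.947, 0.02], [0.0, -0.021, -1.0]]
wrist_force: [-0.2, -0.7, 0.2]
opening: 0.344
top [(np.float64(0.02), np.float64(0.0719)), (np.float64(0.1), np.float64(0.068)), (np.float64(0.18), np.float64(0.067))]
side [(np.float64(-0.14), np.float64(0.0754)), (np.float64(-0.06), np.float64(0.0752)), (np.float64(0.02), np.float64(0.0734)), (np.float64(0.1), np.float64(0.0685)), (np.float64(0.18), np.float64(0.0678))]
28.45 0.3466048980120281 [-0.72061179 -1.50127231  0.04113817]
t 29.45 pos [ 0.6015 -0.0271  0.0507] open 0.347 z-axis [-0.0068  0.0215 -0.9997]
F along/lat/z -2.3173162845347077 -0.44973007116059754 -0.25379668812249584 se 0.14588520513169032  T along/lat/z 0.0515326754541278 -0.3577432074204426 0.034504699002277636 se 0.013388140113112658
0.12888077647716395 -2.3173162845347077 -0.25379668812249584 -0.3577432074204426 M 0.050659135342950745 0.03135373384934699
```

```bash
python3 -m creep '[[0,-0.03,0.03,0.15,0,0],[0,-0.05,0.06,0.3,0,0],[0,-0.05,0.06,0.3,0,0]]' - 20; cat > lev2.py <<'E'
from h import *
def go(c,im,d,lab):
    P=cloud(c,d);hsv=cv2.cvtColor(im,cv2.COLOR_BGR2HSV)
    m=(hsv[...,0]<20)&(hsv[...,1]>120)&(P[...,2]>.01)&(P[...,2]<.11)&(abs(P[...,0]-.56)<.12)&(abs(P[...,1]-.1)<.27)&(d>0)
    m=cv2.erode(m.astype(np.uint8),np.ones((3,3)))>0
    n,l,st,_=cv2.connectedComponentsWithStats(m.astype(np.uint8));l2=l==(1+st[1:,4].argmax())
    Q=P[l2];a=np.array([-.3298,.9441]);s=(Q[:,:2]-[.5745,.1])@a
    tip=s.max()
    for nm,k in (("blade",s>tip-.11),("handle",s<tip-.18)):
        if k.sum()>30:
            p=np.polyfit(s[k],Q[k,2],1);print(lab,c,nm,"slope",p[0].round(4),"mean z",Q[k,2].mean().round(4),"tip",tip.round(4))
for c in("top","side"):
    go(c,cv2.imread(f"im_{c}.png"),np.load(f"d_{c}.npy"),"start")
    im,d=get_image(c);go(c,im,d,"now")
s=read_state();print(s["clock"],s["opening"],s["wrist_force"])
E
python3 lev2.py; python3 m.py 20; python3 fit.py|tail -1
```

```text
clock: 29.82
tool_pos: [0.6012, -0.0266, 0.0501]
tool_rot: [[0.948, 0.319, -0.009], [0.319, -0.947, 0.027], [0.0, -0.028, -1.0]]
wrist_force: [1.4, -1.4, -0.4]
opening: 0.346
start top blade slope -0.0001 mean z 0.0682 tip 0.084
start top handle slope -0.0005 mean z 0.0741 tip 0.084
now top blade slope 0.0002 mean z 0.0683 tip 0.1943
now top handle slope -0.0045 mean z 0.0743 tip 0.1943
start side blade slope -0.0041 mean z 0.0689 tip 0.0938
start side handle slope 0.0013 mean z 0.0751 tip 0.0938
now side blade slope -0.0014 mean z 0.0694 tip 0.2031
now side handle slope 0.0038 mean z 0.0748 tip 0.2031
29.925 0.34689213001513564 [ 0.53020631 -1.58800081 -0.20352087]
t 30.93 pos [ 0.6012 -0.0266  0.0501] open 0.349 z-axis [-0.0088  0.0265 -0.9996]
F along/lat/z -1.5987378579157887 0.44206536757993037 -0.26248822627505336 se 0.12230391539573943  T along/lat/z -0.09065545700635799 -0.3450934951464972 -0.059964146124620664 se 0.008209573196210908
0.1283207671209856 -1.5987378579157887 -0.26248822627505336 -0.3450934951464972 M -0.05005791954326766 0.022708647806143976
```

The moment flips from +0.05 to -0.05 N m as the paddle rocks from one bar edge to the other. The balance point is therefore over the bar's middle. I set it flat and test the release again.

```bash
python3 -m creep '[[0,-0.03,-0.02,-0.1,0,0],[0,-0.03,-0.02,-0.1,0,0]]' - 20; python3 m.py 8;python3 fit.py|tail -1
python3 -m creep '[[0,0,0,0,0,0],[0,0,0,0,0,0]]' 0.15; python3 lev2.py|grep -v start
```

```text
clock: 31.18
tool_pos: [0.601, -0.0263, 0.0503]
tool_rot: [[0.948, 0.319, -0.008], [0.319, -0.947, 0.025], [-0.0, -0.026, -1.0]]
wrist_force: [0.4, -2.0, -0.6]
opening: 0.348
t 31.57 pos [ 0.601  -0.0264  0.0503] open 0.347 z-axis [-0.0084  0.0248 -0.9997]
F along/lat/z -1.8857776567681246 0.5401450038091717 -0.4039388581196565 se 0.13401267641514397  T along/lat/z -0.08982394398003368 -0.3447871928857709 -0.0510060213739829 se 0.010437416640596569
0.12804605556835147 -1.8857776567681246 -0.4039388581196565 -0.3447871928857709 M 0.015304002819859663 0.02126177997661631
clock: 31.82
tool_pos: [0.6004, -0.0259, 0.05]
tool_rot: [[0.948, 0.319, -0.01], [0.319, -0.947, 0.025], [-0.001, -0.027, -1.0]]
wrist_force: [-0.2, -0.5, -0.6]
opening: 0.42
now top blade slope 0.0051 mean z 0.0688 tip 0.1942
now top handle slope 0.0082 mean z 0.0744 tip 0.1942
now side blade slope 0.001 mean z 0.0694 tip 0.2036
now side handle slope 0.0068 mean z 0.0747 tip 0.2036
31.925 0.4273857439240632 [-0.58807005 -0.87098431 -1.15786683]
```

```bash
python3 lev2.py|grep -v start
```

```text
now top blade slope -0.01 mean z 0.0676 tip 0.1945
now top handle slope 0.0494 mean z 0.0741 tip 0.1945
now side blade slope -0.0078 mean z 0.0684 tip 0.2027
now side handle slope -0.0029 mean z 0.0751 tip 0.2027
32.025 0.4280973427243096 [0.11989441 0.26922066 0.74795138]
```

```bash
python3 lev2.py|grep -v start|grep blade;python3 lev2.py|grep -v start|grep -v handle
```

```text
now top blade slope -0.0035 mean z 0.068 tip 0.1943
now side blade slope 0.0011 mean z 0.0696 tip 0.2025
now top blade slope 0.0012 mean z 0.069 tip 0.1946
now side blade slope -0.001 mean z 0.0697 tip 0.2031
32.225 0.4229769992126535 [ 0.04577075  0.15337872 -0.1262137 ]
```

```bash
python3 -m creep '[[0,0,0,0,0,0],[0,0,0,0,0,0],[0,0,0,0,0,0]]' -0.4; python3 lev2.py|grep -v start|grep -v handle
python3 - <<'E'
from h import *
im,d=get_image("wrist");cv2.imwrite("pics/wrist6.png",im)
E
```

```text
clock: 32.6
tool_pos: [0.601, -0.0264, 0.0503]
tool_rot: [[0.948, 0.319, -0.008], [0.319, -0.947, 0.025], [-0.0, -0.026, -1.0]]
wrist_force: [-0.8, -0.8, 0.3]
opening: 0.705
now top blade slope -0.0092 mean z 0.0677 tip 0.1947
now side blade slope -0.0015 mean z 0.069 tip 0.2025
32.7 0.6971705298959407 [-0.10187868 -0.18679906 -0.46666186]
```

View pics/wrist6.png

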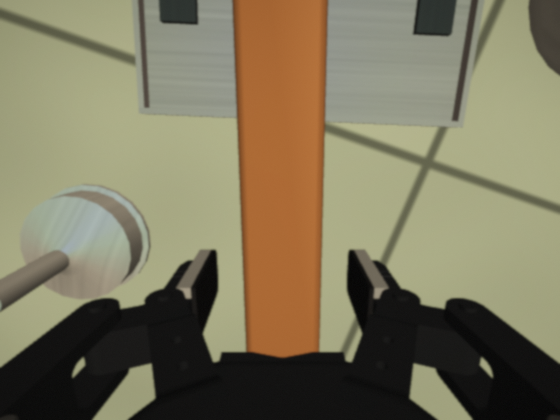

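The wrist view shows the handle at columns 240–322, free between pads at columns 215 and 350. The funnel sits clear to the left. I lift straight up.

```bash
python3 -m creep '[[0,0,-0.8,0,0,0],[0,0,-2.5,0,0,0],[0,0,-5,0,0,0],[0,0,-8,0,0,0],[0,0,-11.5,0,0,0],[0,0,-15,0,0,0],[0,0,-18,0,0,0],[0,0,-18,0,0,0]]' -; python3 lev2.py|grep -v start
python3 -m creep '[[0,0,0,0,0,0],[0,0,0,0,0,0],[0,0,0,0,0,0],[0,0,0,0,0,0],[0,0,0,0,0,0],[0,0,0,0,0,0],[0,0,0,0,0,0],[0,0,0,0,0,0]]' -; python3 lev2.py|grep -v start
python3 - <<'E'
from h import *
im,d=get_image("side");cv2.imwrite("pics/side7.png",cv2.resize(im[120:330,150:430],None,fx=2.8,fy=2.8))
im,d=get_image("top");cv2.imwrite("pics/top7.png",im)
E
```

```text
clock: 33.75
tool_pos: [0.6052, -0.0312, 0.2353]
tool_rot: [[0.948, 0.319, 0.001], [0.319, -0.948, 0.024], [0.008, -0.022, -1.0]]
wrist_force: [-0.4, 1.2, -0.1]
opening: 0.698
now top blade slope -0.0002 mean z 0.0678 tip 0.1942
now top handle slope 0.1995 mean z 0.0749 tip 0.1942
now side blade slope -0.0053 mean z 0.0688 tip 0.2028
now side handle slope -0.0021 mean z 0.0749 tip 0.2028
33.85 0.6970602554506699 [ 0.03357593  0.4540428  -0.4679725 ]
clock: 34.85
tool_pos: [0.6026, -0.0308, 0.2303]
tool_rot: [[0.948, 0.319, -0.008], [0.319, -0.947, 0.025], [0.0, -0.026, -1.0]]
wrist_force: [0.3, 0.3, -0.0]
opening: 0.697
now top blade slope -0.0122 mean z 0.0679 tip 0.1945
now top handle slope -0.0693 mean z 0.0743 tip 0.1945
now side blade slope -0.0063 mean z 0.0692 tip 0.203
now side handle slope 0.0004 mean z 0.0748 tip 0.203
34.95 0.6990538815049618 [-0.21957867  0.12745662 -0.70983422]
```

View pics/side7.png

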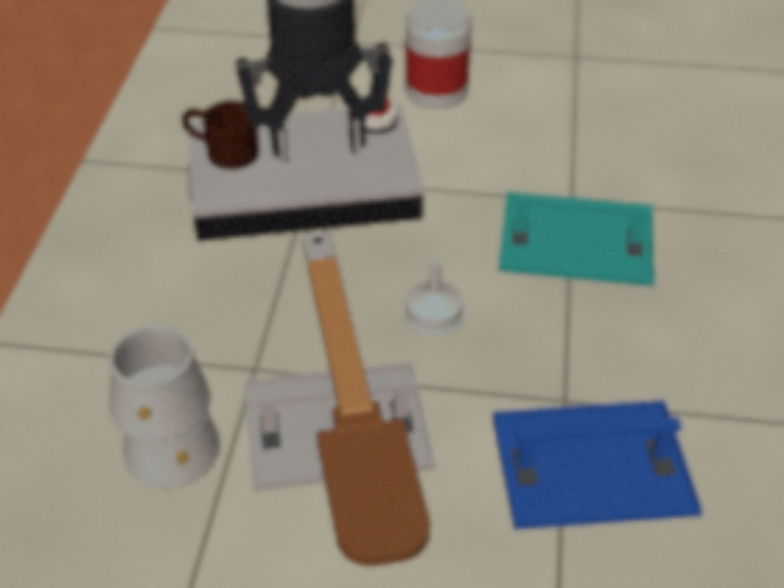

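View pics/top7.png

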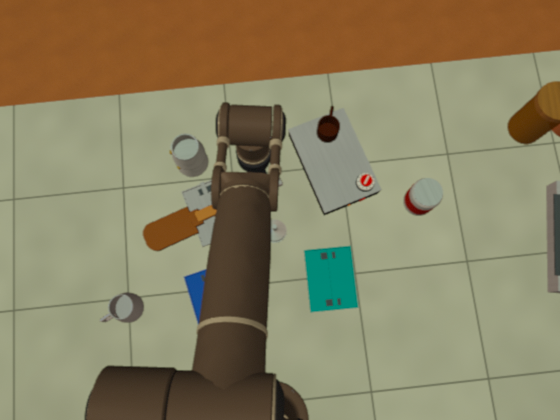

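The side view shows the paddle level across the bar, with its cap at (318,240) short of the warmer edge. The robot is clear above it and the other objects stand where they were. I hand in the job.

```bash
python3 -c "
from plant import *
print(read_state()['clock']);print(close_job())"; python3 lev2.py | grep now
```

```text
35.05
the job is handed in; nothing more can be done
None
```

The paddle now lies level across the steel bar on its own, with its handle clear of the warmer. I handed the job in at about 35 s.

- **What I did:** I gripped the handle about 70 mm from its tip with 20–25 N. I then drew the paddle along the bar without lifting it off, and found the balance point from the wrist force and torque.
- **A release that failed:** My first try at letting go was about 6 mm off. The paddle had been resting on one edge of the bar, which threw off the balance reading. It tipped blade-down by about 1.3° in the first quarter second. I regripped at once, levelled it, drew it back about 6 mm and checked that the moment changed sign as it rocked from one bar edge to the other. Judging from the depth readings, neither end came near the tiles.
- **Last checks:** After the second release the paddle rocked by less than 1° and settled within about half a second. For more than 2 s after that, the blade and handle tops stayed at about 68–69 mm and 75 mm. The side-camera slopes stayed within 0.4°. The top-camera slopes were noisier, up to 0.7° on the blade, and its handle reading was unusable because the arm hid the handle.
- **Forces and surroundings:** The vertical wrist force stayed within about 3 N in every reading while I held the paddle. In the last pictures the cup, funnel, moka pots, tin, jug and timer stand where they began, and the gripper was about 17 cm above the handle.
- **Not checked:** I could not take a reading after handing in.

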